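# Shut and bolt the storage box

### The arm

A 7-joint arm with a two-finger parallel gripper is mounted at the origin on a cart in front of the work surface, level with it; the furniture and walls round the work are solid. World frame = base frame: x ahead of the robot, y to its left, z up, the work surface at z = 0. Lengths are in m, angles in rad, forces in N, time in s.
With the tool pointing down it reaches from about 0.4 to 0.85 m from the base axis. Payload 10.4 kg.
Tool frame: the origin (TCP) lies at the very end of the fingers, on their centre line; the grasp point (between the pads) lies 19 mm behind it; z points along the fingers, y is the line along which they close (so a half turn about z gives the same grasp; the last joint's range is limited). The gripper opens to 87 mm and grips with 3 to 60 N. Pads are 19 mm wide; open, the fingers measure 117 mm over their backs; the gripper's body (75 mm by 190 mm) begins 51 mm behind the grasp point.
Start: joints at [-1.261, 0.332, -0.065, 1.46, 0.022, 1.35, -0.088], TCP at [0.204, 0.591, 0.223] pointing down, gripper open.
Joint ranges: [-2.6, 2.6], [-0.5, 2.12], [-1.47, 1.34], [0.16, 2.42], [-1.27, 4.41], [0.06, 2.06], [-2.6, 2.6]. Speed limits (rad/s): [2.22, 2.22, 2.79, 2.79, 3.14, 3.14, 3.14].

### API

Orientations are given as a unit quaternion [x, y, z, w].
In Python, from bench import * gives the robot as it stands.
- The arm moves only by the tool step_arm, never from a script. Its arguments are lists of equal length, an entry for each row: "delta_pos": the shift along the world's x, y, z in units of 25 mm (1.0 is 25 mm), a list of three; "turn": the turn about the world's z in units of 0.12 rad (1.0 is 0.12 rad). In form: {"delta_pos": [[tx, ty, tz], ...], "turn": [turn, ...]}. A call has 1 to 12 rows; each row shifts and turns the commanded pose from where the row before left it; what a row does not reach is not made up. A row lasts 1/10 s, in which the tool goes at most 50 mm and 8.59 degrees, less where a joint would pass 70% of its speed; a pose out of reach is approached as far as the arm can. A call with a number of a shift or a turn outside -1 to 1 is refused whole. A call with a gripper value outside its range is refused whole. "grip" is the closure, from 0 (fully open) to 1 (shut), set as the call begins (left out, the last holds). The fingers move at their own pace and stop on an object; "newtons" is the grip in N (left out, the last holds). Time passes only in rows, so rows that do not move let the fingers close. It gives the time, the measured TCP pose, the force, the opening and the grip force at its end, in the units of the state.
- read_state(): the state, without advancing time (a new reading comes with each control period).
- camera(name): name is "scene" or "top"; returns a dict with "image" (400x640x3 uint8, red, green, blue), "z_map" (400x640 float32, m along the optical axis (not along the pixel's ray), 0 where there is no reading), "mtx" (3x3 intrinsics, pixels), "view" (4x4, takes a point from world to camera coordinates). Camera axes: x right, y up, looking along -z (the intrinsics and any distortion apply to the point x, -y, -z); pixel columns grow to the right and rows downward; lengths in m; the calibration is good to about 2 mm. A picture is of the moment at which its call begins.
- close_job(): hands the job in; it is judged then, once.
The state is a dict: "time": time; "joint_positions": joint angles; "joint_vel": joint speeds; "joint_torque": joint torques, N m; "ee_pos": TCP position; "eef_rot": TCP orientation; "ft_force": force on the tool from outside, world axes, zero at the start; "torque": the same for the moment, N m; "width": finger opening in m; "grip_force": force on a finger pad.
Only numpy, scipy, OpenCV 4.12 (cv2) and the standard library are available. Lean on these libraries where they do the work, as an engineer would, in place of code of your own. Each camera call takes 0.05 s, during which the arm holds its last target. There are 200 camera calls.

### The job

Shut the lid of the wooden storage box, then slide its steel bolt across and press it firmly home, until its tip has bottomed on the stop inside the keeper on the lid. The stop cannot be seen, so feel for it: lean on it with the weight of about a kilogram, never two. Leave the box shut and bolted, and the things standing around it where they are.

Things in the scene. Friction and masses are not known exactly. Their poses are not given: they have to be found in the camera images.
- box: wooden box fixed to the table; origin on its underside, x to its back, y to its left seen from the front, z up. In mm it spans x -70..70, y -158..178, z 0..70. Left part (y over -15): fixed deck, top z 70. Right part: compartment under the hinged lid. A steel bolt slides on the deck along the line x -30, parallel to y, towards -y (to the lid).
- rear_guide (a point): middle of the rear guide staple on the deck (box x -30, y 134, z 83), box axes. The bolt runs through this (y 126..142) and a front guide (y -8..12), each 27 mm wide in x (57 with screw flanges), tops at z 95.5. Between them only the base plate (26 mm wide, 6 thick), the bar and its knob rise over the deck.
- lid (a joint): lid angle, rad: 0 shut (top level with the deck), grows as the front edge rises; starts 0.4 to 0.8. Plain wooden plate 136 (x) by 140 (y) by 10 mm, hinged at the back. Stiff hinge: it stays where left; 1 to 5 N near the front edge presses it down. Over 35 N from the fingers is rough. Shut it to its stop, or the bolt strikes the keeper.
- lid_hinge (a point): middle of the lid's hinge line (box x 66, y -88, z 60), box axes; the line runs along y. The lid extends from it to -x when shut, its upper face 10 mm over the line.
- keeper_mouth (a point): mouth centre of the steel keeper on the lid's front left corner, a covered socket 19 wide, 18.5 high, outside 55 x 49 x 26; on the bolt's axis when shut (box x -30, y -22, z 83); y points out to the bolt. A clamped rigid end stop, unseen inside, is set 14 to 34 mm deep, anew each time: find it by feel. Press it with 10 to 14 N (7 N at least); over 22 N is forcing.
- bolt_tip (a point): tapered tip of the bolt, on its axis; box axes. The bar, 14 mm square, 196 long, runs from it to +y. It starts drawn back, 12 to 22 mm short of the keeper's mouth (lid shut).
- bolt: the steel bolt, origin at its tip. It slides along y only, with 2 to 5 N of friction and 1.5 mm of play in its guides.
- bolt_knob (a point): grip point on the bolt's upright round knob (16 mm diameter), 94 mm behind the tip, 30 mm above the bar's axis. The knob spans 10 mm below to 13 mm above this point, with a 12 mm neck under it; the bar's top is 23 mm and the deck 43 mm below it.
- pepper_mill: wooden pepper mill, 58 mm wide, 160 mm tall, stands on the table; origin on its underside. Leave alone.
- spice_jar: spice jar with a glass body, 45 mm wide, 108 mm tall, on the table; origin on its underside. Leave alone.
- steel_tin: plain light round lidded tin, 64 mm wide, 92 mm tall, on the table; origin on its underside. Leave alone.

How it is judged:
On the way, in this order (a step that is already met when the one before it is completed fails the run):
1. the lid is shut (within 0.025 rad) while the bolt is still outside the keeper (value of joint lid below 0.025 rad and y of bolt_tip in the frame of keeper_mouth above 0.005 m), for 0.2 s.
2. the bolt's tip is in the keeper (over 12 mm deep) and is pressed against its end stop with at least 7 N (y of bolt_tip in the frame of keeper_mouth below -0.012 m and value of joint lid below 0.025 rad and x of bolt_tip in the frame of keeper_mouth between -0.004 and 0.004 m and z of bolt_tip in the frame of keeper_mouth between -0.004 and 0.004 m and contact force between bolt and lid above 7 N), for 0.1 s.
At the end, for the whole second after the job is handed in: the lid is shut (within 0.025 rad), the bolt's tip lies over 12 mm inside the keeper and within 4 mm of its axis, at rest (y of bolt_tip in the frame of keeper_mouth below -0.012 m and value of joint lid below 0.025 rad and x of bolt_tip in the frame of keeper_mouth between -0.004 and 0.004 m and z of bolt_tip in the frame of keeper_mouth between -0.004 and 0.004 m and linear speed of bolt below 0.01 m/s); the robot touches nothing.
It fails at once if the bolt is forced: more than 22 N between bolt and keeper (contact force between bolt and lid above 22 N).
It fails at once if the lid is pressed or slammed with more than 35 N (contact force between the fingers and lid above 35 N).
It fails at once if the pepper mill is knocked over or pushed more than 30 mm away (distance of pepper_mill from where it was at the start of the episode above 0.03 m or angle between pepper_mill's own z axis and vertical above 0.5 rad).
It fails at once if the spice jar is knocked over or pushed more than 30 mm away (distance of spice_jar from where it was at the start of the episode above 0.03 m or angle between spice_jar's own z axis and vertical above 0.5 rad).
It fails at once if the round tin is knocked over or pushed more than 30 mm away (distance of steel_tin from where it was at the start of the episode above 0.03 m or angle between steel_tin's own z axis and vertical above 0.5 rad).
It also fails if it takes over 64 s, if anything falls off the work surface, if the arm or the gripper's body presses on something with over 40 N, if the wrist force passes 120 N, or if a joint passes its speed limit or range.

## Working session

There is one attempt and no reset: what is moved stays moved. The work goes in short steps, Python scripts to look and compute and a tool call to move; the robot and the scene stay as the last step left them, time stands still between calls to the robot, and variables do not carry over. Pictures are saved under pics/ and viewed, at most 10 in all, crops included, and the job is handed in when it is done.

Besides the shell and the picture viewer there is one more tool, called after ">>>" as name([rows], argument=value, ...), one row to a line, values as JSON. step_arm: Moves the arm, as the interface text tells. Shifts and turns lie within -1 to 1; 1 stands for 25 mm of shift or 0.12 rad of turn. Its arguments: {"type":"object","properties":{"delta_pos":{"type":"array"},"turn":{"type":"array"},"grip":{"type":"number"},"newtons":{"type":"number"}},"required":["delta_pos","turn"]}

```bash
mkdir -p pics; cat > h.py <<'E'
from bench import *
import numpy as np, cv2
def snap(n):
    c=camera(n); np.savez('pics/%s.npz'%n,**c); return c
def load(n): return dict(np.load('pics/%s.npz'%n))
def cloud(c):
    z=c['z_map']; v,u=np.mgrid[:400,:640]; K=c['mtx']
    p=np.stack([(u-K[0,2])/K[0,0]*z,-(v-K[1,2])/K[1,1]*z,-z,np.ones_like(z)],-1)
    return (p@np.linalg.inv(c['view']).T)[...,:3]
E
python3 - <<'E'
from h import *
for n in('scene','top'):
    c=snap(n); cv2.imwrite(f'pics/{n}0.png',cv2.resize(c['image'][...,::-1],(800,500)))
    print(n,c['mtx'].tolist(),c['view'].round(3).tolist())
s=read_state(); print(s)
E
```

```text
scene [[484.3114383696245, 0.0, 326.98339945524197], [0.0, 484.3114383696245, 199.7716554954693], [0.0, 0.0, 1.0]] [[-0.677, -0.736, -0.019, 0.553], [0.322, -0.319, 0.892, -0.163], [-0.662, 0.597, 0.453, -1.227], [0.0, 0.0, 0.0, 1.0]]
top [[395.98871942817925, 0.0, 320.7782798839287], [0.0, 395.98871942817925, 204.78869316348803], [0.0, 0.0, 1.0]] [[0.021, -1.0, -0.005, 0.232], [0.98, 0.019, 0.196, -0.538], [-0.196, -0.009, 0.981, -1.151], [0.0, 0.0, 0.0, 1.0]]
{'time': 0.1, 'joint_positions': array([-1.2605787 ,  0.33279961, -0.06466992,  1.46084378,  0.02161995,
        1.34991279, -0.0884501 ]), 'joint_vel': array([-0.00051353, -0.00093764,  0.00040973, -0.00113451,  0.00054971,
       -0.00039327,  0.00117621]), 'joint_torque': array([ 2.33020728e-03, -6.24547863e+01,  2.55384977e-02, -3.90723753e+01,
       -6.12717192e-02,  3.65200569e-02,  9.21700280e-05]), 'ee_pos': array([0.2041066 , 0.59036873, 0.22184557]), 'eef_rot': array([ 1.65619736e-01,  9.86189485e-01, -6.30886426e-04, -6.19574837e-05]), 'ft_force': array([ 0.70305901,  0.68743723, -1.39962644]), 'torque': array([-0.02689823,  0.0149485 , -0.01627186]), 'grip_force': 0.0, 'width': 0.08704632794183449}
```

View pics/scene0.png

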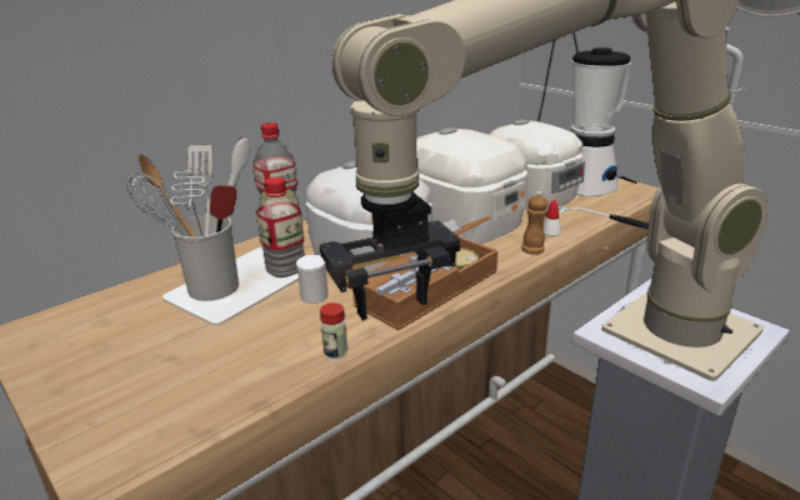

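View pics/top0.png

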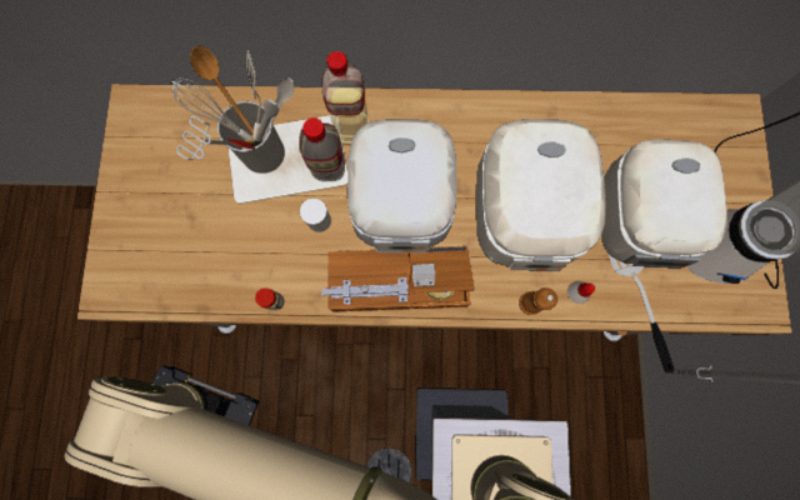

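The top view shows the box at about (330–472, 250–310) in the 800 px picture. The bolt is on the left deck, the lid is half open on the right, the jar is at (268,300), the tin at (314,215) and the mill at (540,300). Next I'll look at a crop and take positions.

```bash
python3 - <<'E'
from h import *
c=load('top'); P=cloud(c)
im=c['image'][185:260,245:395,::-1]; cv2.imwrite('pics/crop1.png',cv2.resize(im,(800,400),interpolation=cv2.INTER_CUBIC))
# deck plane points z~0.07
m=np.zeros((400,640),bool); m[190:255,255:385]=1
d=m&(abs(P[...,2]-.07)<.005); q=P[d][:,:2].astype(np.float32); print(len(q),cv2.minAreaRect(q),cv2.boxPoints(cv2.minAreaRect(q)))
print(np.percentile(P[m][:,2],[1,10,30,50,70,90,99]))
for n,(u,v) in dict(jar=(214,239),tin=(251,168),mill=(437,237)).items():
    w=P[v-6:v+7,u-6:u+7].reshape(-1,3); w=w[w[:,2]>w[:,2].max()-.01]; print(n,w.mean(0))
for u,v in [(258,236),(326,230),(276,232),(318,215),(330,216),(346,217),(340,210),(340,226),(375,232),(375,243),(330,200),(375,200)]: print(u,v,P[v,u].round(4))
E
```

```text
2396 ((0.4939136803150177, 0.2333044558763504), (0.16703511774539948, 0.3692505359649658), 3.394861936569214) [[0.39960974 0.4126601 ]
 [0.42147565 0.04405754]
 [0.5882176  0.05394882]
 [0.5663517  0.42255136]]
[-0.00541967 -0.00069846  0.00810942  0.07011077  0.08030184  0.13321141
  0.15186113]
jar [0.29764542 0.23192192 1.23507558]
tin [0.29764542 0.23192192 1.23507558]
mill [0.29764542 0.23192192 1.23507558]
258 236 [ 0.4406  0.4384 -0.0005]
326 230 [0.4544 0.226  0.0696]
276 232 [0.4417 0.3703 0.0994]
318 215 [0.4987 0.2506 0.0713]
330 216 [0.4833 0.216  0.1481]
346 217 [0.4802 0.1718 0.1548]
340 210 [0.5102 0.1863 0.0982]
340 226 [0.457  0.1875 0.1398]
375 232 [0.4526 0.0797 0.0601]
375 243 [0.4201 0.0795 0.0568]
330 200 [0.5404 0.2159 0.0939]
375 200 [ 0.5642  0.0706 -0.0051]
```

View pics/crop1.png

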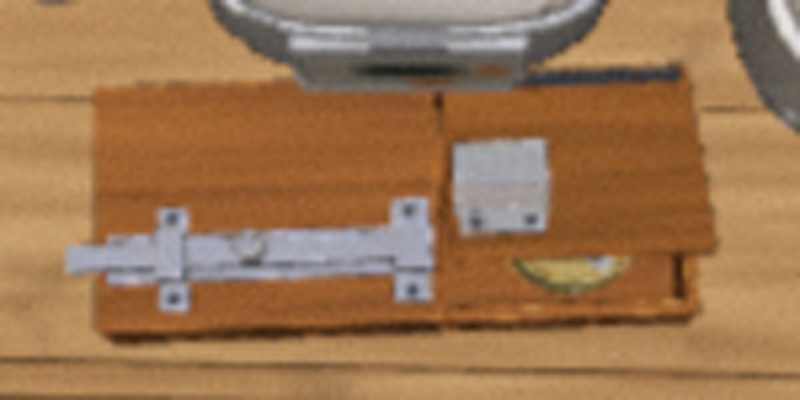

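The crop shows the rear guide screws at (173,217)/(174,298), the front guide screws at (410,210)/(413,290), the knob at (250,245) and the left deck corners at (96,88)/(97,330). The keeper is on the tilted lid at (455–548,140–230).

```bash
cat >> h.py <<'E'
def ray(c,u,v,z):
    K=c['mtx']; V=np.linalg.inv(c['view']); d=V[:3,:3]@[(u-K[0,2])/K[0,0],-(v-K[1,2])/K[1,1],-1]; o=V[:3,3]
    return o+d*(z-o[2])/d[2]
E
python3 - <<'E'
from h import *
c=load('top'); P=cloud(c)
R=lambda a,b,z: ray(c,245+(a+.5)/5.333-.5,185+(b+.5)/5.333-.5,z)
g=[((173.5,257.5),(-.03,.134),.0765),((411.5,250),(-.03,.002),.0765),((96,88),(.07,.178),.07),((97,332),(-.07,.178),.07),((692,308),(-.07,-.158),.07)]
W=np.array([R(*p,z)[:2] for p,_,z in g]); B=np.array([b for _,b,_ in g])
wm,bm=W.mean(0),B.mean(0); z=((W-wm)@[1,1j])*np.conj((B-bm)@[1,1j]); th=np.angle(z.sum())
Rm=np.array([[np.cos(th),-np.sin(th)],[np.sin(th),np.cos(th)]]); t=wm-Rm@bm
print('yaw',th,'origin',t); print('res mm',((W-(B@Rm.T+t))*1e3).round(1).tolist())
inb=lambda p:(np.asarray(p)[...,:2]-t)@Rm
Q=np.concatenate([inb(P),P[...,2:]],-1); np.savez('pics/box.npz',R=Rm,t=t,th=th)
print('knob img', inb(R(250,243,.126)))
k=(abs(Q[...,0]+.03)<.015)&(Q[...,2]>.105)&(Q[...,1]>.02)&(Q[...,1]<.2); print('knob pts',k.sum(),Q[k].round(3).tolist())
l=(Q[...,1]<-.08)&(Q[...,1]>-.15)&(Q[...,2]>.072)&(abs(Q[...,0])<.07); p=np.polyfit(Q[l][:,0],Q[l][:,2],1); print('lid',l.sum(),p,np.arctan(-p[0]),Q[l].min(0),Q[l].max(0))
b=(abs(Q[...,0]+.03)<.008)&(Q[...,2]>.078)&(Q[...,1]>.1)&(Q[...,1]<.26); print('bar y end',np.sort(Q[b][:,1])[-6:])
T=P.copy()
for n,(u,v) in dict(jar=(214,239),tin=(251,170),mill=(437,237)).items():
    w=P[v-6:v+7,u-6:u+7].reshape(-1,3); w=w[(w[:,2]>.05)&(w[:,2]<.3)]; w=w[w[:,2]>w[:,2].max()-.02]; print(n,w.mean(0),'box',inb(w.mean(0)))
for n,b in dict(knob=(-.03,.094),lidfront=(-.06,-.09),lidmid=(-.04,-.11)).items(): print(n,Rm@b+t)
h=(Q[...,1]<.3)&(Q[...,1]>-.3)&(Q[...,0]>.06)&(Q[...,0]<.16)&(Q[...,2]>.1); print('cooker front',Q[h].min(0) if h.any() else None)
E
```

```text
yaw 0.05821104672769823 origin [0.47992548 0.23888979]
res mm [[-0.1, -1.2], [-1.0, -0.7], [-1.4, -2.4], [1.1, -1.6], [1.4, 6.0]]
knob img [-0.03051474  0.08666559]
knob pts 13 [[-0.025, 0.085, 0.128], [-0.027, 0.082, 0.123], [-0.03, 0.082, 0.126], [-0.033, 0.083, 0.122], [-0.031, 0.081, 0.11], [-0.035, 0.094, 0.125], [-0.035, 0.091, 0.124], [-0.036, 0.088, 0.128], [-0.035, 0.086, 0.121], [-0.035, 0.083, 0.122], [-0.037, 0.092, 0.111], [-0.037, 0.089, 0.118], [-0.037, 0.086, 0.112]]
lid 850 [-0.63905826  0.11585604] 0.5686448143300517 [-0.04593566 -0.14993213  0.0721039 ] [ 0.06863365 -0.08008129  0.14779907]
bar y end [0.18698897 0.18955923 0.18970881 0.18977114 0.18984311 0.19047401]
jar [0.41844327 0.54833374 0.10683169] box [-0.04337519  0.31249673]
tin [0.62815008 0.45449336 0.09168114] box [0.16051696 0.20661494]
mill [ 0.4286535  -0.08005621  0.14989435] box [-0.06974084 -0.31542287]
knob [0.44450755 0.33098523]
lidfront [0.42526315 0.14555154]
lidmid [0.44639283 0.12674898]
cooker front [ 0.06002027 -0.29993902  0.10004983]
```

>>> step_arm([
  [0.49,-0.94,0],
  [0.49,-0.94,0],
  [0.49,-0.94,0],
  [0.49,-0.94,0],
  [0.49,-0.94,0],
  [0.49,-0.94,0],
  [0.49,-0.94,0],
  [0.49,-0.94,0],
  [0.49,-0.94,0],
  [0.49,-0.94,0],
  [0.49,-0.94,0],
  [0.49,-0.94,0],
], turn=[0.27,0.27,0.27,0.27,0.27,0.27,0.27,0.27,0.27,0.27,0.27,0.27], grip=1, newtons=20)

```text
time: 1.3
ee_pos: [0.3514, 0.3075, 0.2223]
eef_rot: [-0.029, 1.0, -0.0, -0.0]
ft_force: [0.8, 0.2, 0.3]
width: 0.0028
grip_force: 0.0
```

>>> step_arm([
  [0.49,-0.93,0],
  [0.49,-0.93,0],
  [0.49,-0.93,0],
  [0.49,-0.93,0],
  [0.49,-0.93,0],
  [0.49,-0.93,0],
  [0.49,-0.93,-0.5],
  [0.49,-0.93,-0.7],
  [0,0,-0.6],
  [0,0,0],
  [0,0,0],
], turn=[0,0,0,0,0,0,0,0,0,0,0])

```text
time: 2.4
ee_pos: [0.4489, 0.1231, 0.1777]
eef_rot: [-0.028, 1.0, -0.0, -0.0]
ft_force: [-0.1, -0.1, 0.6]
width: 0.0004
grip_force: 0.0
```

```bash
python3 - <<'E'
from h import *
for n,(a,b,c0,d) in dict(top=(160,280,230,400),scene=(130,290,180,440)).items():
    c=snap(n); cv2.imwrite(f'pics/{n}1.png',cv2.resize(c['image'][a:b,c0:d,::-1],None,fx=3,fy=3,interpolation=cv2.INTER_CUBIC))
E
```

```text
(no output)
```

View pics/scene1.png

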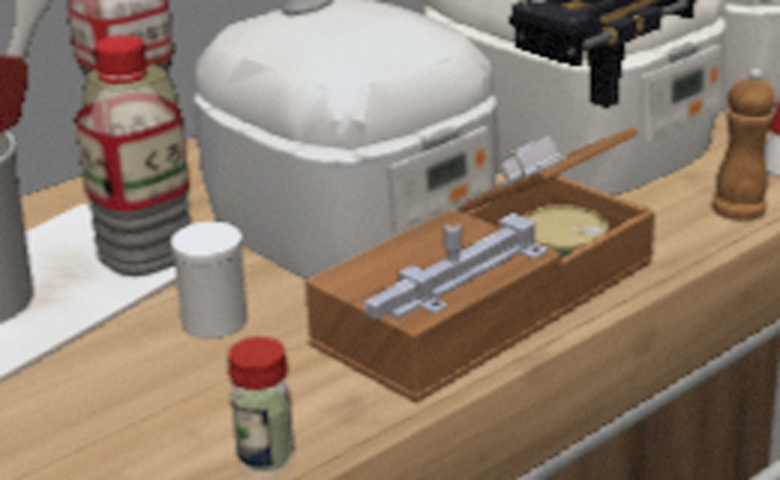

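The scene crop shows the closed fingers at (605,95), above the lid's front edge at (635,130), clear of the keeper at (530,155).

>>> step_arm([
  [0,0,-0.4],
  [0,0,-0.4],
  [0,0,-0.3],
  [0,0,-0.3],
  [0,0,-0.3],
  [0,0,-0.3],
  [0,0,-0.3],
], turn=[0,0,0,0,0,0,0])

```text
time: 3.2
ee_pos: [0.4493, 0.1227, 0.1195]
eef_rot: [-0.028, 1.0, 0.0, 0.0]
ft_force: [-0.0, -0.5, 0.7]
width: 0.0006
grip_force: 0.5
```

```bash
python3 - <<'E'
from h import *
c=snap('scene'); cv2.imwrite('pics/s2.png',cv2.resize(c['image'][110:240,320:440,::-1],None,fx=4.5,fy=4.5,interpolation=cv2.INTER_CUBIC))
E
```

```text
(no output)
```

View pics/s2.png

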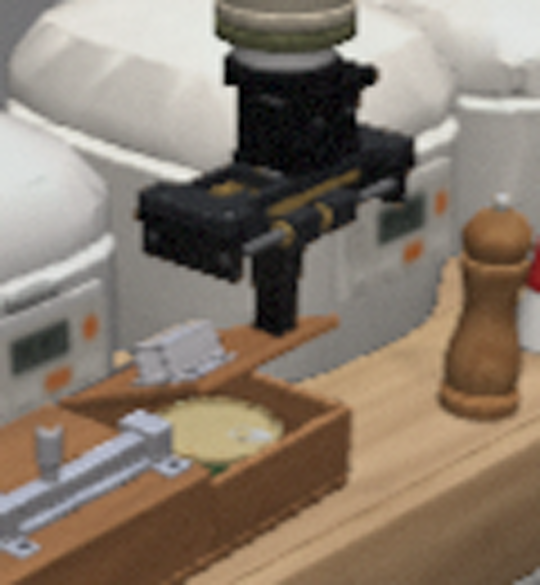

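The fingertip at (277,328) is on the lid, and the lid has come down. I'll carry on.

>>> step_arm([
  [0,0,-0.3],
  [0,0,-0.3],
  [0,0,-0.3],
  [0,0,-0.3],
  [0,0,-0.2],
  [0,0,-0.1],
  [0,0,-0.1],
], turn=[0,0,0,0,0,0,0])

```text
time: 3.95
ee_pos: [0.4492, 0.1227, 0.0799]
eef_rot: [-0.028, 1.0, 0.0, -0.0]
ft_force: [-0.7, -0.4, 0.8]
width: 0.0006
grip_force: 0.4
```

>>> step_arm([
  [0,0,-0.1],
  [0,0,-0.1],
  [0,0,-0.08],
  [0,0,-0.05],
  [0,0,0],
], turn=[0,0,0,0,0])

```text
time: 4.45
ee_pos: [0.4492, 0.1227, 0.0717]
eef_rot: [-0.028, 1.0, 0.0, 0.0]
ft_force: [-0.7, -0.0, 0.3]
width: 0.0001
grip_force: 0.0
```

>>> step_arm([
  [0,0,-0.04],
  [0,0,-0.04],
  [0,0,0],
], turn=[0,0,0])

```text
time: 4.75
ee_pos: [0.4493, 0.1228, 0.0704]
eef_rot: [-0.028, 1.0, 0.0, -0.0]
ft_force: [-3.0, -0.6, 9.3]
width: 0.0003
grip_force: 4.4
```

>>> step_arm([
  [0,0,-0.02],
  [0,0,0],
  [0,0,0],
], turn=[0,0,0])

```text
time: 5.05
ee_pos: [0.4493, 0.1228, 0.0703]
eef_rot: [-0.028, 1.0, 0.0, -0.0]
ft_force: [-6.1, -2.5, 15.4]
width: 0.0003
grip_force: 7.6
```

>>> step_arm([
  [0,0,0.6],
  [0,0,1],
  [0,0,1],
  [0,0.4,1],
  [0,0.9,1],
  [0,0.9,0],
  [0,0.9,0],
  [0,0.9,0],
  [0,1,0],
  [-0.09,1,0],
  [-0.09,1,0],
  [0,1,0],
], turn=[0,0,0,0,0,0,0,0,0,0,0,0], grip=0)

```text
time: 6.25
ee_pos: [0.4444, 0.3239, 0.1842]
eef_rot: [-0.028, 1.0, 0.0, -0.0]
ft_force: [-0.2, -0.5, -0.1]
width: 0.0843
grip_force: 0.0
```

```bash
python3 - <<'E'
from h import *
print(read_state()['ee_pos'])
t=snap('top'); c=snap('scene'); B=np.load('pics/box.npz'); P=cloud(t)
Q=np.concatenate([(P[...,:2]-B['t'])@B['R'],P[...,2:]],-1)
l=(Q[...,1]<-.085)&(Q[...,1]>-.15)&(Q[...,2]>.055)&(Q[...,2]<.15)&(abs(Q[...,0])<.06); p=np.polyfit(Q[l][:,0],Q[l][:,2],1); print('lid',l.sum(),p)
im=np.hstack([cv2.resize(t['image'][185:260,245:345],(400,300)),cv2.resize(c['image'][130:250,240:400],(400,300))])
cv2.imwrite('pics/s3.png',im[...,::-1])
E
```

```text
[0.4443911  0.32385175 0.18424877]
lid 876 [0.00246148 0.07049287]
```

View pics/s3.png

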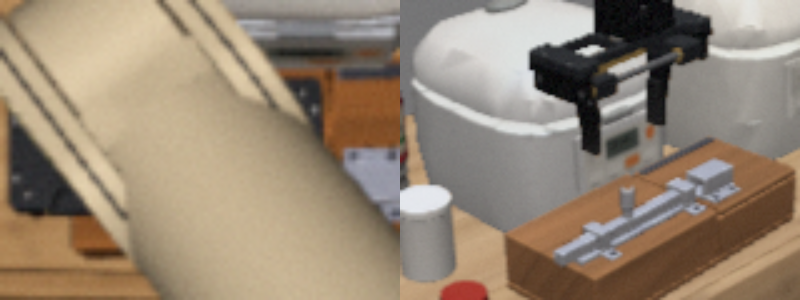

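The lid is level and shut. The knob top is at (628,189) in the scene half, and the fingers straddle it from above. I'll check the knob's position with this camera too.

```bash
python3 - <<'E'
from h import *
c=load('scene'); print(ray(c,331.2,205.4,.139))
P=cloud(c); w=P[203:216,326:338].reshape(-1,3); w=w[(w[:,2]>.115)&(w[:,2]<.145)&(abs(w[:,0]-.445)<.03)]; print(len(w),w.mean(0),w.min(0),w.max(0))
E
```

```text
[0.42017141 0.34657587 0.139     ]
25 [0.44197641 0.3317215  0.12154013] [0.43564796 0.32516032 0.11504977] [0.45394838 0.33751381 0.12746802]
```

```bash
python3 - <<'E'
from h import *
c=load('scene'); print(ray(c,331.2,205.4,.126),ray(c,331.2,207,.126))
B=np.load('pics/box.npz'); print(B['R']@[-.03,.087]+B['t'])
E
```

```text
[0.43848596 0.32973306 0.126     ] [0.4319447  0.33584418 0.126     ]
[0.4449148  0.32399709]
```

>>> step_arm([
  [0,0.04,-0.6],
  [0,0,-0.8],
  [0,0,-0.8],
  [0,0,-0.6],
  [0,0,-0.36],
  [0,0,-0.2],
  [0,0,0],
], turn=[0,0,0,0,0,0,0])

```text
time: 7.05
ee_pos: [0.4447, 0.3234, 0.1001]
eef_rot: [-0.028, 1.0, -0.0, -0.0]
ft_force: [-1.0, -0.3, -0.3]
width: 0.087
grip_force: 0.0
```

>>> step_arm([
  [0,0,0],
  [0,0,0],
  [0,0,0],
  [0,0,0],
  [0,0,0],
  [0,0,0],
  [0,0,0],
  [0,0,0],
], turn=[0,0,0,0,0,0,0,0], grip=1, newtons=25)

```text
time: 7.85
ee_pos: [0.4447, 0.3237, 0.1003]
eef_rot: [-0.028, 1.0, 0.0, -0.0]
ft_force: [0.2, 0.0, 0.1]
width: 0.0312
grip_force: 0.0
```

```bash
python3 - <<'E'
from h import *
s=read_state(); print(s['width'],s['ft_force'],s['grip_force'])
c=snap('scene'); cv2.imwrite('pics/s4.png',cv2.resize(c['image'][150:250,260:400,::-1],None,fx=5,fy=5,interpolation=cv2.INTER_CUBIC))
E
```

```text
0.03116704428418587 [0.20000419 0.03453761 0.10508077] 0.0
```

View pics/s4.png

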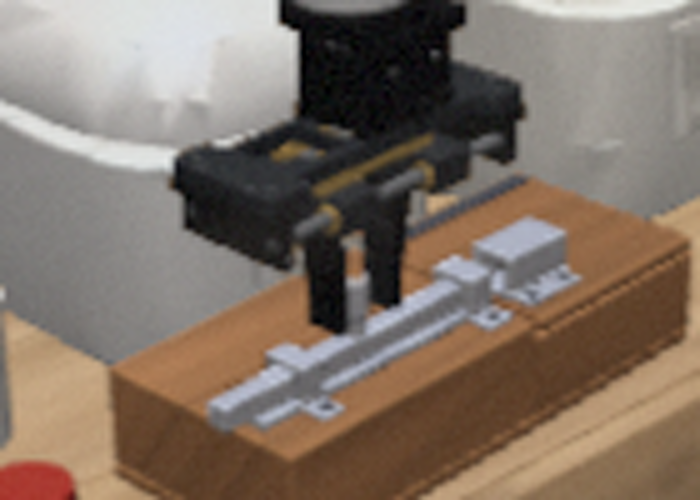

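The knob at (356,300) lies between the fingers at (328,300) and (385,280), which are still closing.

>>> step_arm([
  [0,0,0],
  [0,0,0],
  [0,0,0],
  [0,0,0],
], turn=[0,0,0,0])

```text
time: 8.3
ee_pos: [0.4446, 0.3238, 0.1003]
eef_rot: [-0.028, 1.0, 0.0, -0.0]
ft_force: [-0.9, 0.3, 0.1]
width: 0.0152
grip_force: 25.0
```

>>> step_arm([
  [0.007,-0.12,0],
  [0.007,-0.12,0],
  [0.007,-0.12,0],
  [0.007,-0.12,0],
], turn=[0,0,0,0])

```text
time: 8.7
ee_pos: [0.4454, 0.3113, 0.1003]
eef_rot: [-0.028, 1.0, 0.0, 0.0]
ft_force: [0.2, 2.0, -0.7]
width: 0.015
grip_force: 25.0
```

>>> step_arm([
  [0.007,-0.12,0],
  [0.006,-0.1,0],
  [0.006,-0.1,0],
  [0.003,-0.06,0],
  [0.003,-0.06,0],
], turn=[0,0,0,0,0])

```text
time: 9.2
ee_pos: [0.446, 0.3006, 0.1003]
eef_rot: [-0.028, 1.0, 0.0, -0.0]
ft_force: [-0.6, 1.7, -0.5]
width: 0.015
grip_force: 25.0
```

>>> step_arm([
  [0.004,-0.08,0],
  [0,0,0],
], turn=[0,0])

```text
time: 9.4
ee_pos: [0.4461, 0.2983, 0.1003]
eef_rot: [-0.028, 1.0, -0.0, -0.0]
ft_force: [0.4, -0.1, 0.4]
width: 0.0151
grip_force: 25.0
```

>>> step_arm([
  [0.003,-0.05,0],
  [0,0,0],
], turn=[0,0])

```text
time: 9.6
ee_pos: [0.4462, 0.2973, 0.1003]
eef_rot: [-0.028, 1.0, -0.0, -0.0]
ft_force: [0.8, 0.5, -0.8]
width: 0.0154
grip_force: 25.0
```

>>> step_arm([
  [0.003,-0.05,0],
  [0,0,0],
], turn=[0,0])

```text
time: 9.8
ee_pos: [0.4463, 0.2961, 0.1003]
eef_rot: [-0.028, 1.0, 0.0, -0.0]
ft_force: [-0.3, 0.8, -0.1]
width: 0.0148
grip_force: 25.0
```

>>> step_arm([
  [0.003,-0.05,0],
  [0,0,0],
], turn=[0,0])

```text
time: 10.0
ee_pos: [0.4463, 0.2948, 0.1003]
eef_rot: [-0.028, 1.0, -0.0, -0.0]
ft_force: [-0.4, 0.2, 0.7]
width: 0.0151
grip_force: 25.0
```

>>> step_arm([
  [0.003,-0.05,0],
  [0,0,0],
], turn=[0,0])

```text
time: 10.2
ee_pos: [0.4464, 0.2935, 0.1003]
eef_rot: [-0.028, 1.0, -0.0, -0.0]
ft_force: [0.0, -0.6, 0.3]
width: 0.0153
grip_force: 25.0
```

>>> step_arm([
  [0.003,-0.05,0],
  [0,0,0],
], turn=[0,0])

```text
time: 10.4
ee_pos: [0.4465, 0.2923, 0.1003]
eef_rot: [-0.028, 1.0, -0.0, -0.0]
ft_force: [0.1, -0.4, -0.7]
width: 0.0155
grip_force: 25.0
```

>>> step_arm([
  [0.003,-0.05,0],
  [0,0,0],
], turn=[0,0])

```text
time: 10.6
ee_pos: [0.4465, 0.2915, 0.1004]
eef_rot: [-0.028, 1.0, 0.0, 0.0]
ft_force: [-0.4, 2.0, -1.7]
width: 0.0149
grip_force: 25.0
```

>>> step_arm([
  [0.001,-0.025,0],
  [0,0,0],
], turn=[0,0])

```text
time: 10.8
ee_pos: [0.4465, 0.2914, 0.1006]
eef_rot: [-0.028, 1.0, 0.001, 0.0]
ft_force: [-0.9, 4.3, -0.6]
width: 0.0152
grip_force: 25.0
```

Contact: the motion has stalled after 32 mm of travel. That is past the mouth, so this is the end stop. I'll lean on it gradually.

>>> step_arm([
  [0.002,-0.03,0],
  [0,0,0],
], turn=[0,0])

```text
time: 11.0
ee_pos: [0.4466, 0.2912, 0.1008]
eef_rot: [-0.028, 1.0, 0.001, 0.0]
ft_force: [-0.5, 6.5, -0.6]
width: 0.0153
grip_force: 25.0
```

>>> step_arm([
  [0.002,-0.04,0],
  [0,0,0],
], turn=[0,0])

```text
time: 11.2
ee_pos: [0.4467, 0.2911, 0.1011]
eef_rot: [-0.029, 1.0, 0.002, 0.001]
ft_force: [-0.8, 9.2, 1.0]
width: 0.0153
grip_force: 25.0
```

>>> step_arm([
  [0.002,-0.04,0],
  [0,0,0],
], turn=[0,0])

```text
time: 11.4
ee_pos: [0.4466, 0.291, 0.1011]
eef_rot: [-0.029, 1.0, 0.002, 0.001]
ft_force: [0.1, 12.8, -0.6]
width: 0.015
grip_force: 25.0
```

>>> step_arm([
  [0.001,-0.02,0],
  [0,0,0],
  [0,0,0],
  [0,0,0],
], turn=[0,0,0,0])

```text
time: 11.8
ee_pos: [0.4466, 0.291, 0.1011]
eef_rot: [-0.029, 1.0, 0.002, 0.001]
ft_force: [0.1, 14.3, -2.8]
width: 0.0154
grip_force: 25.0
```

>>> step_arm([
  [-0.003,0.06,0],
  [-0.003,0.05,0],
  [0,0,0],
], turn=[0,0,0])

```text
time: 12.1
ee_pos: [0.4465, 0.2913, 0.1006]
eef_rot: [-0.028, 1.0, 0.001, 0.0]
ft_force: [0.2, 6.3, 0.5]
width: 0.0151
grip_force: 25.0
```

>>> step_arm([
  [-0.002,0.04,0],
  [0,0,0],
], turn=[0,0])

```text
time: 12.3
ee_pos: [0.4465, 0.2914, 0.1004]
eef_rot: [-0.028, 1.0, 0.0, 0.0]
ft_force: [0.6, 4.5, -0.2]
width: 0.0149
grip_force: 25.0
```

>>> step_arm([
  [0,0,0],
  [0,0,0],
  [0,0,0],
  [0,0,0],
  [0,0,0],
  [0,0,0],
  [0,0,0],
], turn=[0,0,0,0,0,0,0], grip=0.4)

```text
time: 13.0
ee_pos: [0.4466, 0.291, 0.1003]
eef_rot: [-0.028, 1.0, 0.0, -0.0]
ft_force: [-0.3, -0.2, 0.1]
width: 0.0514
grip_force: 0.0
```

Released cleanly. I'll lift straight up and check.

>>> step_arm([
  [0,0,0.5],
  [0,0,1],
  [0,0,1],
  [0,0,1],
  [0,0,1],
  [0,0,0],
  [0,0,0],
], turn=[0,0,0,0,0,0,0])

```text
time: 13.7
ee_pos: [0.4467, 0.2913, 0.2138]
eef_rot: [-0.028, 1.0, 0.001, 0.001]
ft_force: [-1.0, 0.2, -0.4]
width: 0.0522
grip_force: 0.0
```

```bash
python3 - <<'E'
from h import *
print(read_state()['ft_force'])
c=snap('scene'); cv2.imwrite('pics/s5.png',cv2.resize(c['image'][130:250,240:420,::-1],None,fx=4.4,fy=4.4,interpolation=cv2.INTER_CUBIC))
E
```

```text
[-0.96361054  0.21272984 -0.43109668]
```

View pics/s5.png

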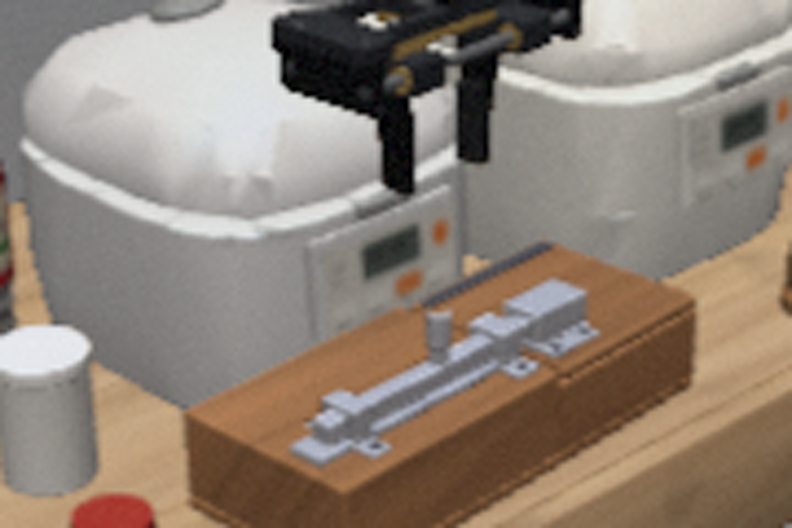

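The lid is shut and the bolt bridges into the keeper at (500,330). Its tail at (325,420) is drawn up to the rear guide, the gripper is clear, and the tin and jar stand. I'm handing in.

```bash
python3 -c "
from bench import *
print(close_job())"
```

```text
the job is handed in; nothing more can be done
None
```

The lid is shut and the bolt is home in the keeper. I pressed it on the end stop at about 14 N at the wrist, roughly 9–12 N at the tip after friction. I then released it, lifted the gripper clear and handed the job in at about 14 s; no verdict came back.

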